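Fit the right spacer blade into the sprung clamp

ROBOT

A 7-joint arm with a two-finger parallel gripper is mounted at the origin on the work surface. World frame = base frame: x ahead of the robot, y to its left, z up, the work surface at z = 0. Lengths are in mm, angles in degrees, forces in N, time in s.
With the tool pointing down it reaches from about 350 to 900 mm from the base axis. Payload 8.1 kg.
Tool frame: the origin (TCP) lies midway between the tips of the shut fingers; the grasp point (between the pads) lies 19 mm behind it (arm.tcp_to_grasp is the distance from the TCP to the grasp point, in mm); z points along the fingers, y is the line along which they close (so a half turn about z gives the same grasp; the last joint's range is limited). The gripper opens to 92 mm and grips with 3 to 60 N. Pads are 19 mm wide; open, the fingers measure 130 mm over their backs; the gripper's body (75 mm by 190 mm) begins 47 mm behind the grasp point.
Start: joints at [-72.514, 24.895, 1.432, 90.138, -0.665, 64.973, -4.303], TCP at [247.897, 573.75, 226.742] pointing down, gripper open.
Joint ranges: [-149.89, 149.89], [-25.12, 119.58], [-72.63, 75.52], [4.76, 147.25], [-75.54, 255.54], [6.69, 114.76], [-157.13, 157.13]. Speed limits (degrees/s): [127.2, 127.2, 172.46, 172.46, 180, 180, 180].

INTERFACE

Orientations are given as a 3x3 rotation matrix whose columns are the frame's x, y, z axes.
In Python, from plant import arm, camera, ticket gives the robot as it stands. The module is installed in compiled form; this text tells all that it offers.
- The arm moves only by the tool send_rows, never from a script. Its argument "targets" is one flat list of numbers, 4 for each row, row after row: the shift along the world's x, y, z in units of 30 mm (1.0 is 30 mm), then the turn about the world's z in units of 8 degrees (1.0 is 8 degrees). In form: [dx, dy, dz, turn, dx, dy, dz, turn, ...]. A call has 1 to 10 rows; each row is the pose to reach, as a shift and turn from the pose commanded when the call began; what a row does not reach only later rows make up. A row lasts 1/8 s, in which the tool goes at most 62.5 mm and 10.7 degrees, less where a joint would pass 70% of its speed; a pose out of reach is approached as far as the arm can. A call with a gripper value outside its range is refused whole. "fingers" is the finger opening in mm, from 0 to 91.8, set as the call begins (left out, the last holds). The fingers move at their own pace and stop on an object; the grip force is fixed at half the most. Time passes only in rows, so rows that repeat a pose let the fingers close. It gives the time, the measured TCP pose, the force, the opening and the grip force at its end, in the units of the state.
- arm.state(): the state, without advancing time (a new reading comes with each control period).
- camera(name): name is "side" or "top" or "wrist"; returns a dict with "image" (420x560x3 uint8, red, green, blue), "intrinsics" (3x3 intrinsics, pixels), "R" (3x3) and "t" (3): a world point X has camera coordinates R X + t. Camera axes: x right, y down, z forward; pixel columns grow to the right and rows downward; lengths in mm; the calibration is good to about 2 mm. A picture is of the moment at which its call begins. There is no depth.
- ticket.job_done(): hands the job in; it is judged then, once.
The state is a dict: "time": time; "q": joint angles; "qvel": joint speeds; "tau": joint torques, N m; "eef_pos": TCP position; "eef_rot": TCP orientation; "contact_force": force on the tool from outside, world axes, zero at the start; "torque": the same for the moment, N m; "finger_gap": opening from 0.0 (shut) to 1.0 (fully open); "grasp_force": force on a finger pad.
Only numpy, scipy, OpenCV 4.12 (cv2) and the standard library are available. Lean on these libraries where they do the work, as an engineer would, in place of code of your own. Each camera call takes 0.05 s, during which the arm holds its last target. There are 200 camera calls.

TASK

Three steel spacer blades of different thickness stand in wooden blocks beside the sprung jeweller's clamp. Take the one that fits the clamp's gap with a light drag, neither loose nor too thick to enter, slide it down between the jaws without forcing until you feel it meet the bottom, and let go, leaving it standing upright there. Leave the other two blades standing in their blocks.

Things in the scene. Friction and masses are not known exactly. Their poses are not given: they have to be found in the camera images.
- clamp: Low clamp fixed on the bench; origin on the bench under the middle of its gap, z up. Base 140 x 100 x 12 mm; two jaws 80 long, tops 57 high. The gap runs along y, open above; its floor is 12 high. Jaws 6 mm apart, each sprung (3 to 5 N) and giving 7 mm. Mouth bevelled: 30 wide at the top, narrowing over 20. A fitting blade, width along y, drags 3 to 10 N, then stops with grip centre 87 high.
- blade5_grip (a point): Steel spacer blade 5 mm thick, upright in its own slotted block. Strip 5 (its x) x 36 (y) x 100 mm (z, up); the upper 50 is the grip, with a 2 mm wooden scale on each broad side (9 across). Point: centre of the grip, 75 above the foot, 25 below the top, 85 above the bench at the start. Block: wood, fixed, 70 x 66 (x, y) x 40 high; slot 30 deep with 1.5 play: lift straight up over 30.
- blade10_grip (a point): Steel spacer blade 10 mm thick, upright in its own slotted block. Strip 10 (its x) x 36 (y) x 100 mm (z, up); the upper 50 is the grip, with a 2 mm wooden scale on each broad side (14 across). Point: centre of the grip, 75 above the foot, 25 below the top, 85 above the bench at the start. Block: wood, fixed, 70 x 66 (x, y) x 40 high; slot 30 deep with 1.5 play: lift straight up over 30.
- blade22_grip (a point): Steel spacer blade 22 mm thick, upright in its own slotted block. Strip 22 (its x) x 36 (y) x 100 mm (z, up); the upper 50 is the grip, with a 2 mm wooden scale on each broad side (26 across). Point: centre of the grip, 75 above the foot, 25 below the top, 85 above the bench at the start. Block: wood, fixed, 70 x 66 (x, y) x 40 high; slot 30 deep with 1.5 play: lift straight up over 30.

How it is judged (in metres and radians):
On the way:
1. the 10 mm blade, held, is slid down between the jaws and drags on them (x of blade10_grip in the frame of clamp between -0.008 and 0.008 m and y of blade10_grip in the frame of clamp between -0.02 and 0.02 m and z of blade10_grip in the frame of clamp below 0.108 m and contact force between the fingers and blade10 above 0.5 N and contact force between blade10 and clamp above 0.5 N), for 0.1 s.
At the end, for the whole second after the job is handed in: The 10 mm blade stands at rest in the gap: foot within 6 mm of the bottom, within 8 mm of the middle across the gap and 20 mm along it, width along the gap within 0.2 rad, upright within 0.15 rad; the 5 and 22 mm blades are within 30 mm of where they stood (x of blade10_grip in the frame of clamp between -0.008 and 0.008 m and y of blade10_grip in the frame of clamp between -0.02 and 0.02 m and z of blade10_grip in the frame of clamp between 0.08 and 0.093 m and angle between the y axis of blade10_grip and the y axis of clamp, either way round below 0.2 rad and angle between blade10_grip's own z axis and vertical below 0.15 rad and linear speed of blade10 below 0.02 m/s and distance of each of blade5_grip, blade22_grip from where it was at the start of the episode below 0.03 m); the robot touches nothing.
It fails at once if the 10 mm blade is forced: pressed on the clamp with more than 80 N (contact force between blade10 and clamp above 80 N).
It fails at once if the 22 mm blade is forced on the clamp with more than 80 N (contact force between blade22 and clamp above 80 N).
It also fails if it takes over 45 s, if anything falls off the work surface, if the arm or the gripper's body presses on something with over 40 N, if the wrist force passes 120 N, or if a joint passes its speed limit or range.

## Working session

There is one attempt and no reset: what is moved stays moved. The work goes in short steps, Python scripts to look and compute and a tool call to move; the robot and the scene stay as the last step left them, time stands still between calls to the robot, and variables do not carry over. Pictures are saved under pics/ and viewed, at most 10 in all, crops included, and the job is handed in when it is done.

Besides the shell and the picture viewer there is one more tool, called as name(argument=value, ...) on one line, values as JSON. send_rows: Moves the arm, as the interface text tells. Its arguments: {"type":"object","properties":{"targets":{"type":"array","items":{"type":"number"}},"fingers":{"type":"number"}},"required":["targets"]}

```bash
mkdir -p pics
python3 - <<'E'
from plant import arm,camera
import cv2,pickle
for n in("top","side"):
    c=camera(n);pickle.dump(c,open(n+'.pkl','wb'));cv2.imwrite(f'pics/{n}0.png',c["image"][:,:,::-1])
    print(n,c["intrinsics"],c["R"],c["t"])
s=arm.state();print(s["time"],s["eef_pos"],s["eef_rot"],s["finger_gap"],arm.tcp_to_grasp)
E
```

```text
top [[415.3296399    0.         282.88730604]
 [  0.         415.3296399  212.64281413]
 [  0.           0.           1.        ]] [[ 0.01040726 -0.99992647  0.00622457]
 [-0.9984548  -0.01073136 -0.05452386]
 [ 0.05458665 -0.00564751 -0.99849307]] [ 17.0692439  534.49390223 733.26200026]
side [[486.80667654   0.         279.14072804]
 [  0.         486.80667654 213.26949235]
 [  0.           0.           1.        ]] [[ 0.97217647 -0.23412643 -0.00759725]
 [-0.1518999  -0.6053899  -0.78129987]
 [ 0.17832365  0.76071538 -0.6241096 ]] [-498.33957825  161.61738371  815.76591736]
0.1 [247.7237024  573.29060875 226.02096207] [[-9.17974720e-01  3.96638627e-01 -4.60349020e-04]
 [ 3.96638873e-01  9.17973674e-01 -1.39178501e-03]
 [-1.29447413e-04 -1.46021577e-03 -9.99998926e-01]] 1.0037087408385117 18.8
```

View pics/top0.png

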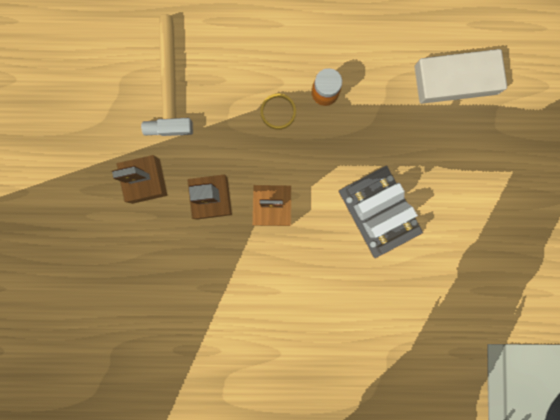

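View pics/side0.png

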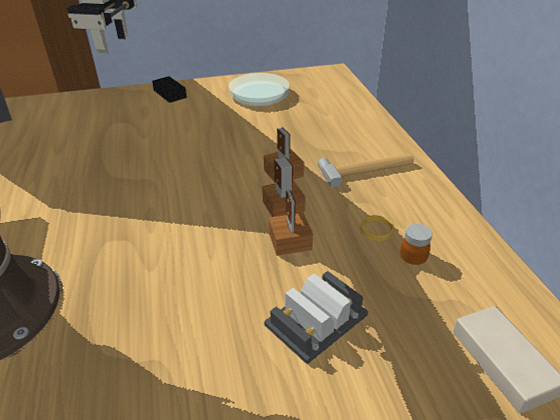

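The top view shows blocks at about (139,179), (209,197) and (272,205), and the clamp at (381,212). The blade at (271,203) is the thinnest. I'll zoom in to tell the others apart.

Run:
```python
import pickle,cv2,numpy as np
c=pickle.load(open('top.pkl','rb'))["image"][:,:,::-1]
a=cv2.resize(c[145:235,105:235],None,fx=6,fy=6,interpolation=cv2.INTER_CUBIC)
cv2.imwrite('pics/z1.png',a)
b=cv2.resize(c[155:265,325:435],None,fx=5,fy=5,interpolation=cv2.INTER_CUBIC)
cv2.imwrite('pics/z2.png',b)
```

```text
(no output)
```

View pics/z1.png

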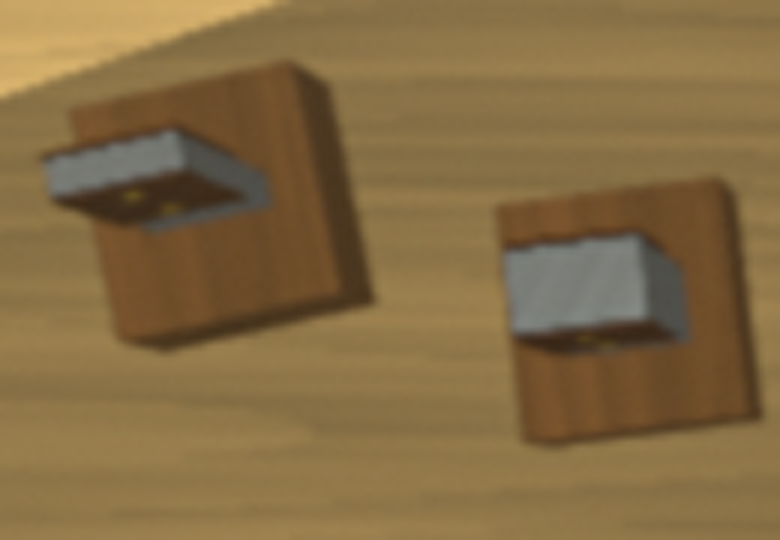

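View pics/z2.png

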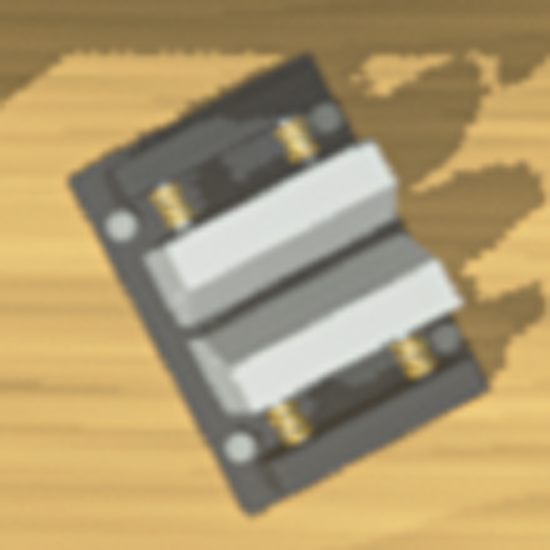

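The leftmost blade (top face centred near (124,172)) is the 10 mm one, and the middle one is the 22 mm. The clamp corners are clear, with the gap running lower-left to upper-right.

```bash
cat > h.py <<'E'
import numpy as np
def ray(c,uv,z):
    K,R,t=(np.array(c[k]) for k in("intrinsics","R","t"))
    o=-R.T@t; d=(R.T@np.linalg.inv(K)@np.c_[np.atleast_2d(uv),np.ones(len(np.atleast_2d(uv)))].T).T
    return o+d*((z-o[2])/d[:,2])[:,None]
def ang(v): return np.degrees(np.arctan2(v[1],v[0]))
E
python3 - <<'E'
import pickle,numpy as np
from h import *
c=pickle.load(open('top.pkl','rb'))
f=lambda p,s,o:(np.array(p)+.5)/s-.5+np.array(o)
B=ray(c,f([(45,157),(178,129),(187,169),(55,200)],6,(105,145)),110)
print('blade',B.mean(0),np.linalg.norm(B[1]-B[0]),np.linalg.norm(B[3]-B[0]),ang(B[1]-B[0]),ang(B[2]-B[3]))
B=ray(c,f([(70,110),(292,62),(342,300),(118,337)],6,(105,145)),40)
print('block',B.mean(0),ang(B[1]-B[0]),ang(B[2]-B[3]),np.linalg.norm(B-np.roll(B,1,0),axis=1))
C=ray(c,f([(68,180),(312,52),(490,385),(250,515)],5,(325,155)),8)
print('base',C.mean(0),ang(C[1]-C[0]),ang(C[2]-C[3]),ang(C[3]-C[0]),ang(C[2]-C[1]),np.linalg.norm(C-np.roll(C,1,0),axis=1))
C=ray(c,f([(187,292),(398,185),(440,262),(235,372)],5,(325,155)),57)
print('jaw',C.mean(0),ang(C[1]-C[0]),ang(C[2]-C[3]),np.linalg.norm(C-np.roll(C,1,0),axis=1))
E
```

```text
blade [590.67773319 274.21820646 110.        ] 35.477866949255905 11.710028952254437 -77.29508246734828 -75.9627514344397
block [590.2471182  274.58574309  40.        ] -76.9609106882204 -79.91332758051155 [68.00154603 65.78649016 71.3713915  65.48004252]
base [ 539.47877929 -154.99950537    8.        ] -61.69902780226008 -61.26886801284333 -151.28860339570176 -152.0269304514456 [137.89854008 101.37050209 137.14948316  99.60061526]
jaw [ 538.16910053 -155.18866299   57.        ] -62.61442784344148 -61.3782193032648 [31.55292427 81.16733667 29.77197647 79.68279646]
```

send_rows(targets=[1.2,-1.0,0,-0.7,2.4,-2.0,0,-1.4,3.8,-3.3,-0.2,-2.2,5.2,-4.5,-0.3,-3.1,6.6,-5.8,-0.4,-4.0,8.0,-7.0,-0.6,-4.8,9.4,-8.2,-0.7,-5.6,10.6,-9.3,-0.8,-6.3,11.4,-9.97,-0.87,-6.7,11.4,-9.97,-0.87,-6.7], fingers=50)

```text
time: 1.35
eef_pos: [591.7, 271.3, 199.9]
eef_rot: [[-0.22, 0.975, 0.0], [0.975, 0.22, -0.002], [-0.002, -0.0, -1.0]]
contact_force: [-0.8, 0.7, -0.6]
finger_gap: 0.543
grasp_force: 0.0
```

Run:
```python
from plant import arm,camera
import cv2,pickle
from h import *
c=camera("wrist");pickle.dump(c,open('w1.pkl','wb'));cv2.imwrite('pics/w1.png',c["image"][:,:,::-1])
s=arm.state();print(s["time"],s["eef_pos"],ang(s["eef_rot"][:,1]),s["finger_gap"],s["contact_force"])
```

```text
1.4 [590.22218355 273.47041492 200.00498964] 12.925922638130244 0.5463608752914051 [0.273726   0.96065132 0.11189159]
```

View pics/w1.png

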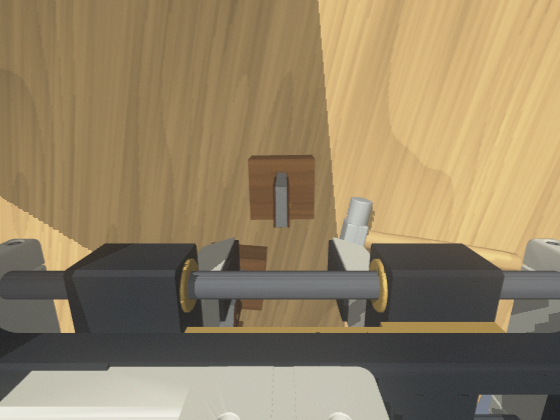

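The blade's top face spans about (275..288, 179..227), and the block top spans (249..314, 156..219). I'll refine the position from this near view.

Run:
```python
import pickle,numpy as np
from h import *
c=pickle.load(open('w1.pkl','rb'))
B=ray(c,[(275.5,179),(286.5,179),(287.5,227),(274.5,227)],110)
print(B.mean(0),np.linalg.norm(B-np.roll(B,1,0),axis=1),ang(B[2:].mean(0)-B[:2].mean(0)))
B=ray(c,[(249,156),(314,155.5),(314,219.5),(249,219.5)],40)
print(B.mean(0),np.linalg.norm(B-np.roll(B,1,0),axis=1),ang(B[1]-B[0]),ang(B[3]-B[0]))
```

```text
[589.13277338 277.82035017 110.        ] [41.88150934  9.07182744 41.87487706 11.20513319] -77.40872668201234
[589.54237692 275.77771357  40.        ] [69.17741451 67.3785037  69.66842153 71.38604393] 13.14876495610336 -79.03841523006987
```

send_rows(targets=[0,0.05,-0.7,0,0,0.05,-1.7,0,0,0.05,-2.8,0,0,0.05,-3.7,0,0,0.05,-4.2,0,0,0.05,-4.45,0,0,0.05,-4.45,0])

```text
time: 2.28
eef_pos: [589.8, 276.5, 67.3]
eef_rot: [[-0.226, 0.974, 0.0], [0.974, 0.226, 0.0], [0.0, 0.0, -1.0]]
contact_force: [-0.4, 0.3, 0.9]
finger_gap: 0.546
grasp_force: 0.0
```

send_rows(targets=[0,0,0,0,0,0,0,0,0,0,0,0,0,0,0,0,0,0,0,0,0,0,0,0], fingers=0)

```text
time: 3.02
eef_pos: [589.4, 276.1, 67.2]
eef_rot: [[-0.226, 0.974, -0.001], [0.974, 0.226, -0.0], [0.0, -0.001, -1.0]]
contact_force: [-3.3, -0.8, 5.3]
finger_gap: 0.153
grasp_force: 30.0
```

The opening is 14 mm, so this is the 10 mm blade. Lifting.

send_rows(targets=[0,0,0.2,0,0,0,0.6,0,0,0,1.1,0,0,0,1.8,0,0,0,2.6,0,0,0,3.4,0,0,0,4.1,0,0,0,4.5,0,0,0,4.5,0])

```text
time: 4.15
eef_pos: [590.5, 276.3, 203.4]
eef_rot: [[-0.225, 0.974, 0.002], [0.974, 0.225, 0.001], [0.001, 0.002, -1.0]]
contact_force: [0.5, -0.1, -3.2]
finger_gap: 0.153
grasp_force: 30.0
```

send_rows(targets=[-0.06,-0.5,0,0.07,-0.2,-1.7,0,0.2,-0.4,-3.3,0,0.4,-0.6,-5.0,0,0.7,-0.8,-6.7,0,0.9,-1.0,-8.4,0,1.1,-1.2,-10.1,0,1.3,-1.4,-11.8,0,1.55,-1.6,-13.3,0,1.75,-1.7,-14.1,0,1.9])

```text
time: 5.4
eef_pos: [536.7, -151.0, 201.5]
eef_rot: [[-0.47, 0.883, -0.002], [0.883, 0.47, -0.001], [-0.0, -0.002, -1.0]]
contact_force: [0.7, 0.5, -2.2]
finger_gap: 0.15
grasp_force: 30.0
```

send_rows(targets=[-0.02,-0.27,0,0,-0.02,-0.27,0,0,-0.02,-0.27,0,0,-0.02,-0.27,0,0])

```text
time: 5.9
eef_pos: [538.6, -153.6, 202.0]
eef_rot: [[-0.475, 0.88, -0.0], [0.88, 0.475, 0.0], [0.0, 0.0, -1.0]]
contact_force: [-0.7, -1.0, -2.5]
finger_gap: 0.153
grasp_force: 30.0
```

Run:
```python
from plant import arm,camera
import cv2,pickle
from h import *
for n in("wrist","side"):
    c=camera(n);pickle.dump(c,open(n+'2.pkl','wb'))
    im=c["image"][:,:,::-1]
    if n=="side": im=cv2.resize(im[180:380,210:400],None,fx=3,fy=3,interpolation=cv2.INTER_CUBIC)
    cv2.imwrite(f'pics/{n}2.png',im)
s=arm.state();print(s["time"],s["eef_pos"],ang(s["eef_rot"][:,1]),s["finger_gap"],s["contact_force"])
```

```text
6.0 [ 538.46371337 -154.07494932  202.07603657] 28.306036967328964 0.15178120016384214 [ 0.72432448 -0.00854686 -3.06652059]
```

View pics/wrist2.png

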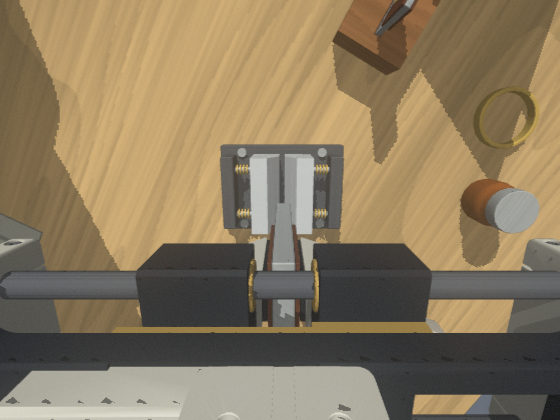

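View pics/side2.png

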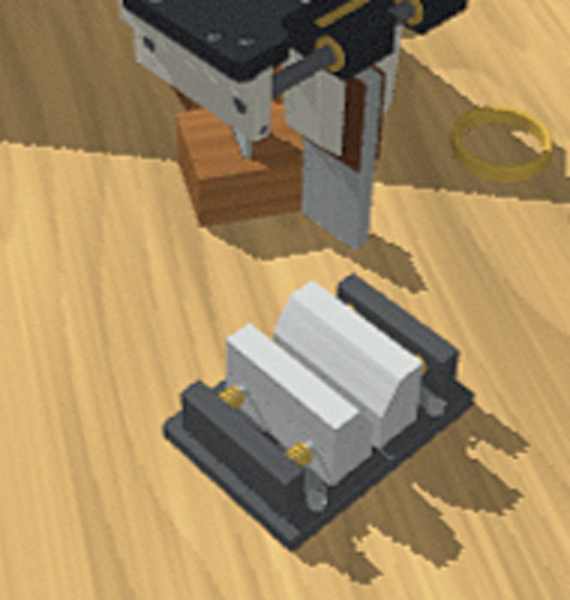

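The wrist view shows the clamp base at (221..343, 145..229) with the gap near column 282. The blade's foot far edge is at about (278..292, 204), nearly aligned and parallel.

Run:
```python
import pickle,numpy as np
from h import *
c=pickle.load(open('wrist2.pkl','rb'))
B=ray(c,[(221,145.5),(343.5,145),(344.5,229),(222,229)],12)
a=np.radians(28.3);u=np.array([np.cos(a),np.sin(a)]);v=np.array([np.sin(a),-np.cos(a)])
t=np.array([538.5,-154.1])
p=lambda n,X:print(n,X.mean(0).round(1),'across',((X[:,:2]-t)@u).round(1),((X[:,:2].mean(0)-t)@u).round(1),'along',((X[:,:2]-t)@v).round(1))
p('base',B);print(ang(B[1]-B[0]),ang(B[2]-B[3]),ang(B[3]-B[0])+90,ang(B[2]-B[1])+90)
p('jawtop far inner edges',ray(c,[(267,155),(298,155)],57) if 0 else ray(c,[(279.5,155),(286.5,155)],57))
p('foot far edge',ray(c,[(277.5,204),(292,204)],146))
# near-edge rough mask widths along rows
g=c["image"].astype(int).sum(2)//3
for r in(160,175,190):print(r,g[r,215:352:1].tolist())
for r in(208,225):print(r,g[r,262:312].tolist())
```

```text
base [ 539.6 -154.8   12. ] across [-68.9  68.9  75.5 -73.1] 0.6 along [-48.4 -49.   50.9  51. ]
28.550762769076147 28.332831015840867 25.879374093412324 32.045856263970144
jawtop far inner edges [ 519.3 -116.4   57. ] across [-2.5  4.4] 1.0 along [-42.3 -42.3]
foot far edge [ 533.1 -139.   146. ] across [-2.9  7.6] 2.4 along [-15.9 -15.9]
160 [168, 164, 165, 162, 148, 103, 99, 98, 97, 96, 96, 96, 93, 95, 97, 95, 93, 83, 68, 67, 65, 68, 77, 96, 96, 96, 97, 93, 82, 98, 96, 97, 98, 94, 133, 196, 193, 196, 197, 195, 197, 196, 195, 196, 196, 197, 196, 194, 194, 196, 198, 179, 132, 132, 130, 132, 130, 132, 130, 130, 129, 129, 129, 125, 99, 83, 98, 96, 96, 113, 151, 149, 149, 151, 150, 152, 151, 153, 153, 152, 152, 162, 188, 197, 197, 196, 194, 196, 195, 196, 197, 195, 195, 195, 195, 194, 195, 196, 181, 114, 94, 96, 99, 97, 97, 94, 80, 81, 84, 97, 96, 93, 68, 68, 68, 73, 90, 99, 97, 98, 95, 95, 95, 96, 95, 98, 95, 97, 104, 140, 158, 151, 153, 150, 150, 150, 156]
175 [158, 158, 157, 159, 161, 147, 96, 95, 94, 96, 98, 97, 96, 95, 98, 97, 95, 89, 81, 66, 65, 63, 68, 74, 81, 73, 80, 97, 97, 96
[... 933 characters left out ...]
194, 194, 193, 193, 193, 182, 118, 71, 79, 94, 94, 90, 75, 74, 80, 88, 73, 76, 71, 69, 66, 65, 73, 92, 98, 97, 97, 94, 94, 98, 95, 95, 97, 96, 88, 106, 147, 149, 149, 150, 151, 153, 152, 151, 149]
208 [195, 194, 192, 194, 188, 167, 129, 129, 130, 127, 131, 130, 126, 121, 116, 143, 147, 144, 147, 145, 146, 145, 145, 146, 148, 146, 146, 140, 132, 147, 150, 147, 149, 158, 179, 194, 193, 195, 195, 194, 193, 196, 192, 194, 193, 194, 194, 192, 191, 195]
225 [194, 193, 193, 192, 192, 181, 131, 127, 124, 105, 80, 76, 89, 135, 144, 142, 144, 144, 144, 142, 142, 144, 144, 144, 143, 142, 146, 142, 139, 119, 91, 78, 77, 113, 179, 194, 194, 192, 193, 195, 194, 194, 193, 192, 193, 192, 193, 193, 193, 179]
```

Alignment is within 1–2 mm, well inside the mouth. Descending to just above it, then slowly.

send_rows(targets=[0,0,-0.4,0,0,0,-1.1,0,0,0,-1.8,0,0,0,-2.4,0,0,0,-2.7,0,0,0,-2.7,0])

```text
time: 6.75
eef_pos: [537.8, -154.8, 120.4]
eef_rot: [[-0.473, 0.881, -0.001], [0.881, 0.473, 0.0], [0.001, -0.001, -1.0]]
contact_force: [-0.6, -0.1, -2.9]
finger_gap: 0.147
grasp_force: 30.0
```

send_rows(targets=[0,0,-0.1,0,0,0,-0.2,0,0,0,-0.3,0,0,0,-0.4,0,0,0,-0.5,0,0,0,-0.6,0,0,0,-0.7,0,0,0,-0.8,0])

```text
time: 7.75
eef_pos: [538.0, -155.2, 97.1]
eef_rot: [[-0.473, 0.881, -0.0], [0.881, 0.473, -0.0], [0.0, -0.0, -1.0]]
contact_force: [-3.2, -1.5, 2.7]
finger_gap: 0.148
grasp_force: 30.0
```

send_rows(targets=[-0.03,-0.02,-0.07,0,-0.04,-0.02,-0.14,0,-0.04,-0.02,-0.21,0,-0.04,-0.02,-0.28,0,-0.04,-0.02,-0.35,0])

```text
time: 8.38
eef_pos: [537.3, -155.6, 86.6]
eef_rot: [[-0.473, 0.881, 0.0], [0.881, 0.473, -0.0], [-0.0, 0.0, -1.0]]
contact_force: [0.6, -0.5, 0.5]
finger_gap: 0.155
grasp_force: 30.0
```

Centred now, with a light drag of about 3.5 N. Continuing.

send_rows(targets=[0,0,-0.07,0,0,0,-0.14,0,0,0,-0.21,0,0,0,-0.28,0,0,0,-0.35,0,0,0,-0.42,0,0,0,-0.48,0])

```text
time: 9.25
eef_pos: [537.1, -155.6, 72.1]
eef_rot: [[-0.473, 0.881, 0.0], [0.881, 0.473, 0.0], [0.0, 0.0, -1.0]]
contact_force: [0.3, 0.4, 0.5]
finger_gap: 0.152
grasp_force: 30.0
```

send_rows(targets=[0,0,-0.03,0,0,0,-0.05,0])

```text
time: 9.5
eef_pos: [537.1, -155.5, 70.7]
eef_rot: [[-0.473, 0.881, 0.0], [0.881, 0.473, 0.0], [0.0, 0.0, -1.0]]
contact_force: [0.3, 0.4, 1.4]
finger_gap: 0.15
grasp_force: 30.0
```

send_rows(targets=[0,0,-0.03,0,0,0,-0.05,0])

```text
time: 9.75
eef_pos: [537.1, -155.6, 69.2]
eef_rot: [[-0.473, 0.881, 0.0], [0.881, 0.473, 0.0], [-0.0, 0.0, -1.0]]
contact_force: [-0.7, 0.0, 1.6]
finger_gap: 0.154
grasp_force: 30.0
```

send_rows(targets=[0,0,-0.03,0,0,0,-0.03,0])

```text
time: 10.0
eef_pos: [537.1, -155.6, 69.1]
eef_rot: [[-0.473, 0.881, 0.0], [0.881, 0.473, 0.0], [0.0, 0.0, -1.0]]
contact_force: [-2.7, 1.7, 11.1]
finger_gap: 0.152
grasp_force: 30.0
```

The force stepped up to 11 N with no further travel at the expected height, so the blade is on the bottom. Releasing.

send_rows(targets=[0,0,0.03,0,0,0,0.03,0,0,0,0.03,0,0,0,0.03,0,0,0,0.03,0], fingers=50)

```text
time: 10.62
eef_pos: [537.1, -155.5, 69.2]
eef_rot: [[-0.473, 0.881, -0.0], [0.881, 0.473, 0.0], [0.0, -0.0, -1.0]]
contact_force: [0.1, -1.5, 0.5]
finger_gap: 0.539
grasp_force: 0.0
```

send_rows(targets=[0,0,0.3,0,0,0,0.9,0,0,0,1.8,0,0,0,2.8,0,0,0,3.8,0,0,0,4.8,0,-0.5,1,5,0,-1.5,3,5,0,-2.5,5,5,0,-2.5,5,5,0])

```text
time: 11.88
eef_pos: [460.3, -1.7, 219.8]
eef_rot: [[-0.478, 0.878, -0.0], [0.878, 0.478, 0.002], [0.002, 0.001, -1.0]]
contact_force: [0.2, -1.5, 0.2]
finger_gap: 0.546
grasp_force: 0.0
```

Run:
```python
from plant import arm,camera
import cv2
im=camera("side")["image"][:,:,::-1]
cv2.imwrite('pics/s3.png',cv2.resize(im[110:380,210:450],None,fx=2.2,fy=2.2,interpolation=cv2.INTER_CUBIC))
s=arm.state();print(s["time"],s["eef_pos"],s["finger_gap"],s["contact_force"])
```

```text
11.925 [460.93287714  -2.71192889 219.84525378] 0.5450404160786536 [0.01231175 0.58372988 0.23457878]
```

View pics/s3.png

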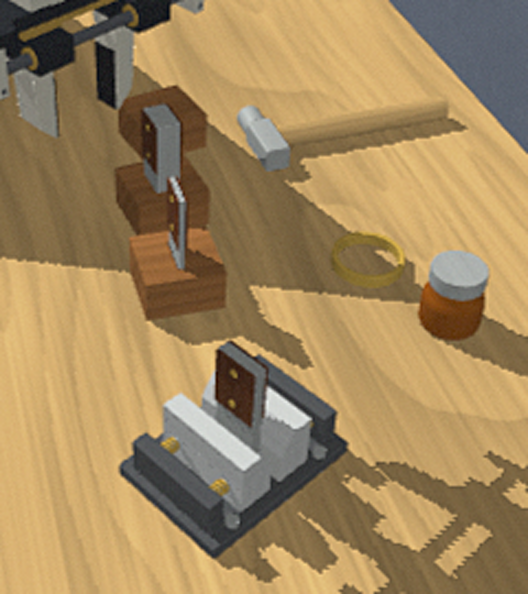

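The blade stands upright in the clamp (crop about (240,390)), the other two are still in their blocks, and the gripper is clear.

```bash
python3 -c "
from plant import ticket
print(ticket.job_done())"
```

```text
the job is handed in; nothing more can be done
None
```

I slid the 10 mm blade into the clamp with a light drag until it met the bottom, and let go. It stands upright there, the 5 and 22 mm blades are still in their blocks, and the job is handed in (no verdict was returned).

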